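# Bring the vitamin dispenser round to its marked day and press the release key

## Task

On the grey weekly vitamin dispenser, advance the white day wheel anticlockwise (seen from above), click by click, by gently flicking its lugs with a fingertip, until the one long lug rests in its click position pointing straight at the steel pointer rib on the base; do not let it go a click too far. Then press the round release key beside the wheel fully down and let it come up again. Do not lift the dispenser or shove it about, and leave the other things on the counter where they are.

Things in the scene. Friction and masses are not known exactly. Their poses are not given: they have to be found in the camera images.
- dispenser: Weekly vitamin dispenser, loose on the counter on rubber feet, about 1 kg. Grey rectangular base, 208 x 250 mm, its flat top 30 mm above the counter. Origin: on the counter plane, under the wheel's axis. In its own axes the base spans x -118 to +90 mm and y -90 to +160 mm; its -x side is the front (pointer), z is up. The wheel's axis is at x = y = 0; the key's axis is at x = -20, y = +120 mm.
- wheel (a joint): Angle of the white day wheel, rad: 0 with the long lug at the pointer, growing anticlockwise from above. Lugs lie at pi + value + multiples of 2 pi/7 = 0.898 in the dispenser's frame. Detents hold it every 0.898 rad; pushed just past half a click it snaps to the next, at 2 to 3 N on a lug. Starts at rest 2 to 4 clicks short of 0 (near -3.59, -2.69 or -1.80); end stops -4.49 and +1.30.
- long_lug_tip (a point): Tip of the long lug, 88 mm from the wheel's axis, 44 mm above the counter. Seven radial lugs stand out evenly from the wheel's rim: six reach 70 mm from the axis, this one 88 mm. Lugs are 7 mm wide, 33 to 55 mm above the counter; the gaps between them are open down to the base top at 30 mm.
- wheel_center (a point): Point on the wheel's upright axis at the disc's top face, 56 mm above the counter. The disc has radius 40 mm and spans 32 to 56 mm above the counter; a steel hub cap of radius 11 mm rises to 61 mm.
- pointer (a point): Top of the pointer: a low steel rib, 16 mm long, 4 mm wide and 6 mm high, lying radially on the base top at its front, 95 to 111 mm from the wheel's axis; this point is 103 mm from the axis and 36 mm above the counter.
- key (a joint): Travel of the release key, m: 0 up, 0.007 fully pressed (downwards). Round white key, 30 mm across, beside the wheel; sprung, 1 N to start it, 4 N fully down; it comes up by itself.
- key_top (a point): Centre of the key's top face, 44 mm above the counter when up.
- juicer: Bystander, loose: yellow plastic citrus juicer, 116 mm across, 73 mm high, with a short tab at +x. Origin under its centre.
- butter: Bystander, loose: covered glass butter dish, 100 x 160 mm, 67 mm high. Origin under its centre.
- shaker: Bystander, loose: empty steel shaker with a flip-top lid, 68 mm across, 103 mm high. Origin under its centre.
- tongs: Bystander, loose: steel sugar tongs lying flat, 120 mm long, 36 mm wide, 8 mm high. Origin near its middle, on the counter.

How it is judged:
On the way, in this order (a step that is already met when the one before it is completed fails the run):
1. the day wheel rests with its long lug at the pointer (value of joint wheel between -0.14 and 0.14 rad and velocity of joint wheel between -0.3 and 0.3 rad/s), for 0.2 s.
2. the release key is pressed fully down with the wheel at the pointer (value of joint wheel between -0.14 and 0.14 rad and value of joint key above 0.0055 m), for 0.05 s.
At the end, for the whole second after the job is handed in: The wheel rests in its click position with the long lug at the pointer (within 0.14 rad), the key is up again (less than 1 mm down), and the dispenser stands flat within 30 mm of where it was; each bystander is within 30 mm of where it was (value of joint wheel between -0.14 and 0.14 rad and value of joint key below 0.001 m and distance of each of dispenser, juicer, butter, shaker, tongs from where it was at the start of the episode below 0.03 m and angle between dispenser's own z axis and vertical below 0.05 rad and linear speed of dispenser below 0.02 m/s); the robot touches nothing.
It fails at once if the wheel goes more than half a click past the pointer (value of joint wheel above 0.493679 rad).
It fails at once if the key is pressed before the long lug is at the pointer (value of joint key above 0.004 m and (value of joint wheel below -0.3 rad or value of joint wheel above 0.3 rad)).
It fails at once if the dispenser is lifted, tipped or shoved more than 30 mm (height (world z) of dispenser above 0.012 m or angle between dispenser's own z axis and vertical above 0.12 rad or distance of dispenser from where it was at the start of the episode above 0.03 m).
It fails at once if the dispenser is squeezed or struck with more than 30 N (contact force between the fingers and dispenser above 30 N).
It fails at once if a bystander is moved more than 30 mm (distance of any of juicer, butter, shaker, tongs from where it was at the start of the episode above 0.03 m).
It also fails if it takes over 64 s, if anything falls off the work surface, if the arm or the gripper's body presses on something with over 40 N, if the wrist force passes 120 N, or if a joint passes its speed limit or range.

## Robot

A 7-joint arm with a two-finger parallel gripper is mounted at the origin on the work surface. World frame = base frame: x ahead of the robot, y to its left, z up, the work surface at z = 0. Lengths are in m, angles in rad, forces in N, time in s.
With the tool pointing down it reaches from about 0.35 to 0.9 m from the base axis. Payload 19.9 kg.
Tool frame: the origin (TCP) lies between the finger pads; the fingertips stand 19 mm ahead of it and the grasp point (between the pads) is the TCP; z points along the fingers, y is the line along which they close (so a half turn about z gives the same grasp; the last joint's range is limited). The gripper opens to 94 mm and grips with 3 to 60 N. Pads are 16 mm wide; open, the fingers measure 119 mm over their backs; the gripper's body (75 mm by 177 mm) begins 78 mm behind the grasp point.
Start: joints at [1.159, 0.417, -0.01, 1.614, 0.005, 1.111, -0.053], TCP at [0.226, -0.583, 0.224] pointing down, gripper open.
Joint ranges: [-2.81, 2.81], [-0.39, 2.02], [-1.27, 1.25], [0.06, 2.57], [-1.19, 4.33], [0.19, 2], [-2.82, 2.82]. Speed limits (rad/s): [1.89, 1.89, 2.39, 2.39, 3.01, 3.01, 3.01].

## Interface

Orientations are given as a 3x3 rotation matrix whose columns are the frame's x, y, z axes.
In Python, from rig import robot gives the robot as it stands. Calls block until the motion is done:
- robot.move_ptp(position, orientation): joint-space move of the TCP to a pose.
- robot.move_linear(position, velocity=0.15, frame=None, threshold=None): straight line of the TCP; frame=None keeps the orientation; velocity is the mean speed in m/s. With threshold (N) it stops when the force on the tool has changed by that much, and returns True; else False.
- robot.goto_joints(angles): joint-space move.
- robot.gripper_to(opening): finger opening in m; the grip force is fixed at half the most; returns when the fingers have stopped.
- robot.pause(seconds).
- robot.ik(position, orientation): joint angles nearest the present ones, or None.
- robot.get_state(): the state.
- robot.grab_frame(name): name is "side" or "top"; returns the picture (384x512x3 uint8, red, green, blue); there is no depth.
- robot.camera_info(name): a dict with "fx", "fy", "cx", "cy" (pixels), "rvec" (rotation vector, rad) and "tvec" (3), from world to camera coordinates, as OpenCV has them. Camera axes: x right, y down, z forward; pixel columns grow to the right and rows downward; lengths in m; the calibration is good to about 2 mm. A picture is of the moment at which its call begins. camera_info takes no time and is no camera call.
A pose or a line that the arm cannot do raises robot.PlanningError and nothing moves.
- robot.sign_off(): hands the job in; it is judged then, once.
The state is a dict: "time": time; "qpos": joint angles; "joint_vel": joint speeds; "effort": joint torques, N m; "ee_pos": TCP position; "tool_rot": TCP orientation; "force": force on the tool from outside, world axes, zero at the start; "moment": the same for the moment, N m; "opening": finger opening in m; "grasp_force": force on a finger pad.
Only numpy, scipy, OpenCV 4.12 (cv2) and the standard library are available. Lean on these libraries where they do the work, as an engineer would, in place of code of your own. Each camera call takes 0.05 s, during which the arm holds its last target. There are 200 camera calls.

## Working session

There is one attempt and no reset: what is moved stays moved. The work goes in short steps, each a Python script; the robot and the scene stay as the last script left them, time stands still between calls to the robot, and variables do not carry over. Pictures are saved under pics/ and viewed, at most 10 in all, crops included, and the job is handed in when it is done.

```bash
mkdir -p pics; ls; python3 - <<'E'
from rig import robot
import cv2,numpy as np
for n in("top","side"):
    f=robot.grab_frame(n); cv2.imwrite(f"pics/{n}0.png",f[:,:,::-1]); 
    c=robot.camera_info(n); print(n,c)
    R=cv2.Rodrigues(np.array(c["rvec"]))[0]; print(-R.T@np.array(c["tvec"]).ravel())
s=robot.get_state(); print(s["time"],s["tool_rot"],s["ee_pos"],s["force"])
E
```

```text
pics
top {'fx': 388.74032454531704, 'fy': 388.74032454531704, 'cx': 255.21158925061954, 'cy': 191.89421464933778, 'rvec': array([ 2.1562696, -2.1899718,  0.1279056]), 'tvec': array([0.06466615, 0.56237932, 0.95104439])}
[0.46048778 0.0688812  1.00406376]
side {'fx': 376.0673062830711, 'fy': 376.0673062830711, 'cx': 253.52353663319408, 'cy': 193.99739757936376, 'rvec': array([ 0.71260285, -2.7087877 ,  1.01904023]), 'tvec': array([0.51458994, 0.22483   , 0.8771498 ])}
[0.26394967 0.61125877 0.80089724]
0.1 [[ 9.32406400e-01  3.61411218e-01 -4.86881596e-04]
 [ 3.61411533e-01 -9.32405882e-01  9.87679496e-04]
 [-9.70128140e-05 -1.09688331e-03 -9.99999394e-01]] [ 0.22575626 -0.582453    0.22389574] [-0.03339909 -0.5164206  -0.33285872]
```

View pics/top0.png

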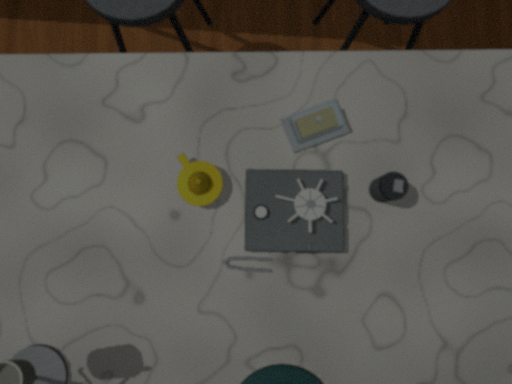

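View pics/side0.png

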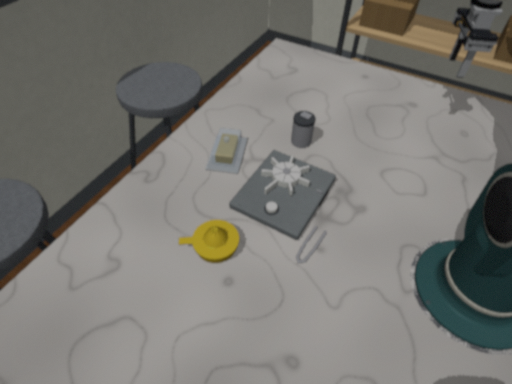

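The top view has robot-left (+y) to the left. The wheel is at about (310,204), the key at (261,212), and the long lug points left to about (277,198). That suggests it is about 2 clicks short. Next I'll measure it.

```bash
cat > h.py <<'E'
from rig import robot
import cv2,numpy as np
def ray(n,uv,z):
    c=robot.camera_info(n); R=cv2.Rodrigues(np.array(c["rvec"]))[0]; o=-R.T@np.array(c["tvec"]).ravel()
    d=R.T@np.array([(uv[0]-c["cx"])/c["fx"],(uv[1]-c["cy"])/c["fy"],1]); return o+d*(z-o[2])/d[2]
def pix(n,p):
    c=robot.camera_info(n); K=np.array([[c["fx"],0,c["cx"]],[0,c["fy"],c["cy"]],[0,0,1]])
    return cv2.projectPoints(np.array([p],float),np.array(c["rvec"]),np.array(c["tvec"]),K,None)[0].ravel()
def wheel(n,f,box,thr):
    """white blobs on the base inside box (x0,y0,x1,y1)"""
    x0,y0,x1,y1=box; g=cv2.cvtColor(f,cv2.COLOR_RGB2GRAY); m=np.zeros_like(g); m[y0:y1,x0:x1]=(g[y0:y1,x0:x1]>thr)*255
    cs=[c for c in cv2.findContours(m,cv2.RETR_EXTERNAL,cv2.CHAIN_APPROX_NONE)[0] if cv2.contourArea(c)>40]
    return m,sorted(cs,key=cv2.contourArea)[::-1]
E
python3 - <<'E'
from h import *
f=cv2.imread("pics/top0.png")[:,:,::-1].copy()
g=cv2.cvtColor(f,cv2.COLOR_RGB2GRAY); print(g[204,300:320],g[230,255:275],g[212,255:268],g[120:130,300])
# base outline at z=0.03
h=((g>45)&(g<95)).astype(np.uint8)*255; h[:160]=0;h[262:]=0;h[:,:236]=0;h[:,358:]=0
h=cv2.morphologyEx(h,cv2.MORPH_OPEN,np.ones((5,5)));c=max(cv2.findContours(h,cv2.RETR_EXTERNAL,cv2.CHAIN_APPROX_NONE)[0],key=cv2.contourArea)
r=cv2.boxPoints(cv2.minAreaRect(c)); P=[ray("top",q,.03)[:2] for q in r]; print("base",r,np.round(P,4),[np.linalg.norm(P[i]-P[i-1]) for i in range(4)])
m,cs=wheel("top",f,(250,172,343,250),120)
for c in cs[:4]: print(cv2.contourArea(c),cv2.boundingRect(c),cv2.minEnclosingCircle(c))
# disc centre: opened mask
o=cv2.morphologyEx(m,cv2.MORPH_OPEN,cv2.getStructuringElement(cv2.MORPH_ELLIPSE,(13,13)))
for c in cv2.findContours(o,0,1)[0]:
    M=cv2.moments(c);q=(M["m10"]/M["m00"],M["m01"]/M["m00"]);print("blob",q,M["m00"],ray("top",q,.056),ray("top",q,.044))
big=cv2.resize(f[160:262,236:358],None,fx=6,fy=6,interpolation=cv2.INTER_CUBIC);cv2.imwrite("pics/top0c.png",cv2.convertScaleAbs(big[:,:,::-1],alpha=1.4)[:600])
E
```

```text
[108 109 106 106 106  97  91  86  89  85  85  87  86  82  82  92 101 107
 110 107] [64 62 60 66 63 62 63 62 64 65 65 67 60 60 63 62 61 62 63 64] [ 83 105 110 113 109 114 114 112 112 113 108  87  59] [89 90 91 90 87 87 89 86 87 87]
base [[244. 163.]
 [350. 163.]
 [350. 261.]
 [244. 261.]] [[ 0.6374  0.0832]
 [ 0.6336 -0.1867]
 [ 0.3874 -0.1764]
 [ 0.3919  0.0864]] [np.float64(0.2455862423439227), np.float64(0.26991468562159937), np.float64(0.24644863645308177), np.float64(0.26283862809301733)]
```

View pics/top0c.png

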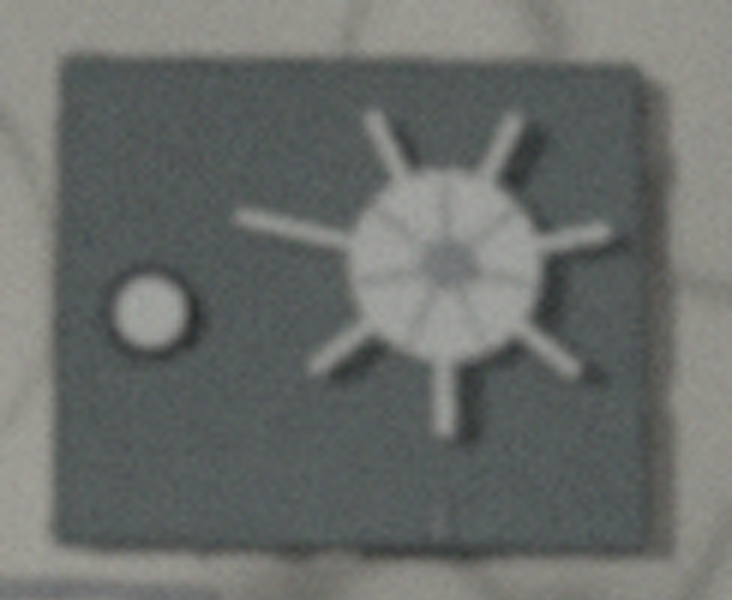

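The crop shows the long lug pointing left at crop (240,215), the hub at (450,262), the pointer rib at about (440,510) and the key at (152,312). So the wheel is 2 clicks short, near -1.80. I'll redo the mask with a lower threshold.

```bash
cat >> h.py <<'E'
def measure(f,thr=84,box=(247,171,343,250)):
    m,cs=wheel("top",f,box,thr)
    m=cv2.morphologyEx(m,cv2.MORPH_CLOSE,np.ones((5,5)))
    o=cv2.morphologyEx(m,cv2.MORPH_OPEN,cv2.getStructuringElement(cv2.MORPH_ELLIPSE,(9,9)))
    B=sorted(cv2.findContours(o,0,1)[0],key=cv2.contourArea)[::-1][:2]
    q=[cv2.minEnclosingCircle(c) for c in B]; w=ray("top",q[0][0],.056); k=ray("top",q[1][0],.044)
    rp=max(cs,key=cv2.contourArea).reshape(-1,2); P=np.array([ray("top",p,.055)[:2] for p in rp]); d=np.linalg.norm(P-w[:2],axis=1)
    v=k[:2]-w[:2]; yaw=np.arctan2(v[1],v[0])-np.arctan2(.12,-.02)
    t=P[d>d.max()-.004].mean(0)-w[:2]; a=np.arctan2(t[1],t[0])
    val=(a-yaw-np.pi+np.pi)%(2*np.pi)-np.pi
    return dict(w=w,k=k,kd=np.linalg.norm(v),yaw=yaw,longr=d.max(),val=val,rad=[x[1] for x in q])
E
python3 - <<'E'
from h import *
f=cv2.imread("pics/top0.png")[:,:,::-1].copy()
print(measure(f))
# base edges from half-level crossings along rows/cols
g=cv2.GaussianBlur(cv2.cvtColor(f,cv2.COLOR_RGB2GRAY),(3,3),0).astype(float)
q=[measure(f)["w"],measure(f)["k"]]
for v in(185,235): 
    r=g[v,236:256]; i=np.argmin(np.diff(r))+236.5; print("left edge",v,i,ray("top",(i,v),.03))
for u in(265,290,325):
    r=g[240:262,u]; i=np.argmax(np.diff(r))+240.5; t=g[160:178,u]; j=np.argmin(np.diff(t))+160.5; print("bottom/top",u,ray("top",(u,i),.03),ray("top",(u,j),.03))
# side view cross-check
s=cv2.imread("pics/side0.png")
for p in q: print("pred side px",pix("side",p))
print(pix("top",[*q[0][:2],.061]))
E
```

```text
{'w': array([ 0.52842857, -0.07613681,  0.056     ]), 'k': array([0.5128589, 0.0438519, 0.044    ]), 'kd': np.float64(0.12099464635409109), 'yaw': np.float64(-0.03611026555443497), 'longr': np.float64(0.08490253675164507), 'val': np.float64(-1.800605197664012), 'rad': [17.34151840209961, 4.94984769821167]}
left edge 185 244.5 [0.58113255 0.08269706 0.03      ]
left edge 235 244.5 [0.45572328 0.08435548 0.03      ]
bottom/top 265 [0.41422728 0.03406553 0.03      ] [0.6225328  0.03015612 0.03      ]
bottom/top 290 [ 0.41319306 -0.02800242  0.03      ] [ 0.61906449 -0.0332601   0.03      ]
bottom/top 325 [ 0.4092856  -0.11496542  0.03      ] [ 0.61779897 -0.12227118  0.03      ]
pred side px [286.37233948 172.02050689]
pred side px [271.24357662 206.06856901]
[309.80884538 203.9638367 ]
```

Everything agrees with the given sizes: value -1.80, hub-to-key distance 121 mm (122 expected), and the front edge lines up. I'll approach above the gap behind the lug at the pointer.

```bash
cat >> h.py <<'E'
W=np.array([.5284,-.0761]); YAW=-.033
def pose(d,z,r=.058,s=1):
    a=np.pi+YAW+d; u=np.array([np.cos(a),np.sin(a),0]); y=s*u; zz=np.array([0,0,-1.]); 
    return np.array([*(W+r*u[:2]),z]),np.column_stack([np.cross(y,zz),y,zz])
def st(): 
    s=robot.get_state(); return round(s["time"],2),np.round(s["ee_pos"],4),np.round(s["force"],2)
E
python3 - <<'E'
from h import *
for s in(1,-1):
    q=[robot.ik(*pose(d,.12,s=s)) for d in(-.449,.32)]; print(s,[None if x is None else np.round(x,2) for x in q])
s=-1 if abs(robot.ik(*pose(-.449,.12,s=-1))[6])<abs(robot.ik(*pose(-.449,.12,s=1))[6]) else 1
print(s); robot.gripper_to(0.0); print(st(),robot.get_state()["opening"])
robot.move_ptp(*pose(-.449,.13,s=s)); print(st())
f=robot.grab_frame("side"); cv2.imwrite("pics/side1.png",cv2.convertScaleAbs(cv2.resize(f[110:260,190:390],None,fx=4,fy=4)[:,:,::-1],alpha=1.3))
E
```

```text
1 [array([ 0.92,  0.53, -1.08,  2.04,  0.59,  0.93,  2.18]), array([ 0.22,  0.31, -0.1 ,  2.05,  0.04,  0.78, -2.77])]
-1 [array([ 0.49,  0.34, -0.53,  2.05,  0.24,  0.81, -0.66]), array([ 0.63,  0.36, -0.58,  2.04,  0.27,  0.82,  0.17])]
-1
(1.52, array([ 0.2259, -0.5827,  0.2244]), array([-0.32, -0.25,  0.14])) 0.0006041864630060346
(3.66, array([ 0.4772, -0.0502,  0.1301]), array([ 0.49, -0.12, -0.17]))
```

View pics/side1.png

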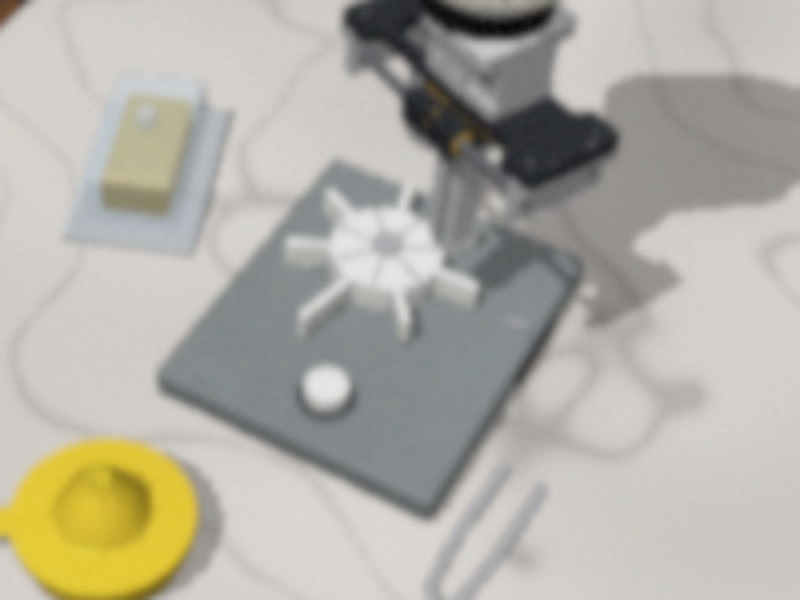

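The closed fingertip is at crop (450,245), still high, above the near gap. The lug aimed at the pointer is at crop (460,285). I'll check the projection, then descend with a force guard.

```bash
python3 - <<'E'
from h import *
print("tip pred crop", (pix("side",[.4772,-.0502,.111])-[190,110])*4, "gap target", (pix("side",[.4772,-.0502,.041])-[190,110])*4)
p,R=pose(-.449,.06,s=-1)
print(robot.move_linear(p,velocity=.06,frame=R,threshold=4),st())
f=robot.grab_frame("side"); cv2.imwrite("pics/side2.png",cv2.convertScaleAbs(cv2.resize(f[130:230,220:350],None,fx=6,fy=6)[:,:,::-1],alpha=1.3))
E
```

```text
tip pred crop [446.56629141 241.85053029] gap target [434.89745094 314.25845404]
False (5.03, array([ 0.4772, -0.0492,  0.0603]), array([0.08, 0.26, 0.36]))
```

View pics/side2.png

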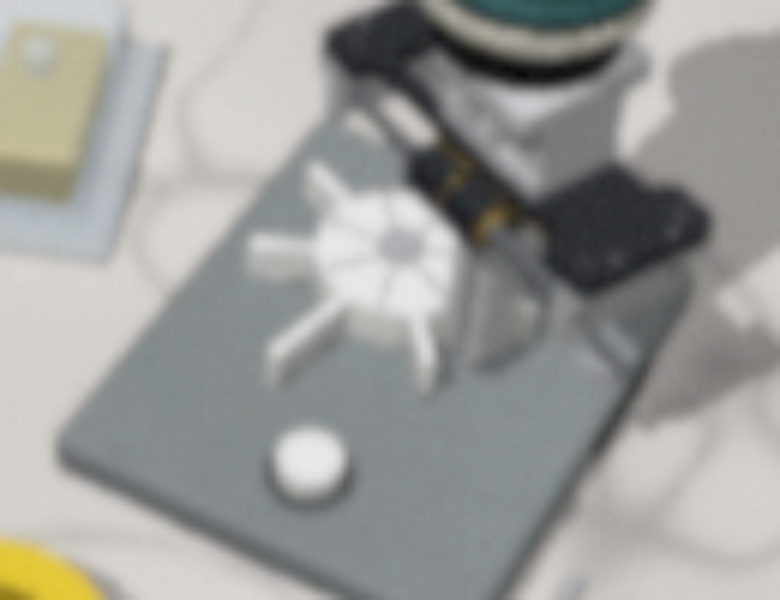

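The fingertip is down in the gap at crop (490,360), between two lugs and with no contact force. I'll push along the arc in small steps.

```bash
cat >> h.py <<'E'
def flick(ds,v=.03,thr=8):
    for d in ds:
        p,R=pose(d,.06,s=-1); hit=robot.move_linear(p,velocity=v,frame=R,threshold=thr); t,e,F=st()
        a=np.pi+YAW+d; print(d,hit,t,"tang %.2f rad %.2f z %.2f"%(F[:2]@[-np.sin(a),np.cos(a)],F[:2]@[np.cos(a),np.sin(a)],F[2]))
        if hit: break
E
python3 - <<'E'
from h import *
flick([-.3,-.15,-.05,.05,.13,.2,.25,.28])
f=robot.grab_frame("top"); g=robot.grab_frame("side")
cv2.imwrite("pics/c1.png",np.hstack([cv2.resize(x,None,fx=4,fy=4)[:,:,::-1] for x in(f[165:255,245:345],g[140:230,230:330])]))
E
```

```text
-0.3 False 5.52 tang -0.19 rad -0.49 z -0.70
-0.15 False 5.96 tang -1.66 rad -0.39 z 0.71
-0.05 False 6.3 tang -1.32 rad -0.13 z -0.31
0.05 False 6.64 tang -0.58 rad 0.37 z 0.62
0.13 False 6.95 tang -0.67 rad 0.08 z -0.33
0.2 False 7.23 tang 0.59 rad 0.44 z -0.12
0.25 False 7.48 tang 0.32 rad 0.37 z 0.10
0.28 False 7.73 tang 1.26 rad 0.83 z 0.28
```

View pics/c1.png

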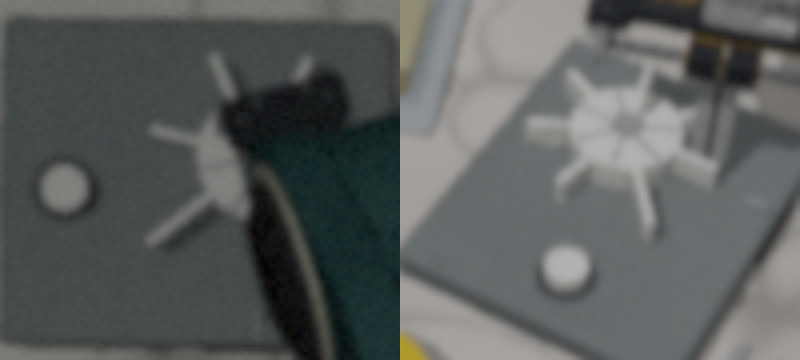

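The first click is done: the long lug now points lower-left at crop (155,240), one click short. The key is still at (261,212), so the dispenser hasn't moved. I'll lift, return behind the next lug and repeat, stopping at 0.2, which is where the snap happened.

```bash
python3 - <<'E'
from h import *
p,R=pose(.28,.11,s=-1); robot.move_linear(p,velocity=.06,frame=R)
p,R=pose(-.42,.11,s=-1); robot.move_linear(p,velocity=.08,frame=R)
p,R=pose(-.42,.06,s=-1); print(robot.move_linear(p,velocity=.06,frame=R,threshold=4),st())
flick([-.3,-.15,-.05,.05,.1,.15,.2])
f=robot.grab_frame("top"); g=robot.grab_frame("side")
cv2.imwrite("pics/c2.png",np.hstack([cv2.resize(x,None,fx=4,fy=4)[:,:,::-1] for x in(f[165:255,245:345],g[140:230,230:330])]))
E
```

```text
False (10.65, array([ 0.4764, -0.0507,  0.0603]), array([ 1.06, -0.36,  0.15]))
-0.3 False 11.03 tang 1.30 rad -0.75 z 0.11
-0.15 False 11.47 tang -2.35 rad -1.00 z 0.89
-0.05 False 11.82 tang -1.05 rad -0.12 z 0.25
0.05 False 12.16 tang -0.29 rad -0.29 z 1.04
0.1 False 12.41 tang -0.07 rad -0.12 z 0.23
0.15 False 12.66 tang -1.07 rad 0.08 z -0.61
0.2 False 12.91 tang 0.12 rad -0.35 z 0.62
```

View pics/c2.png

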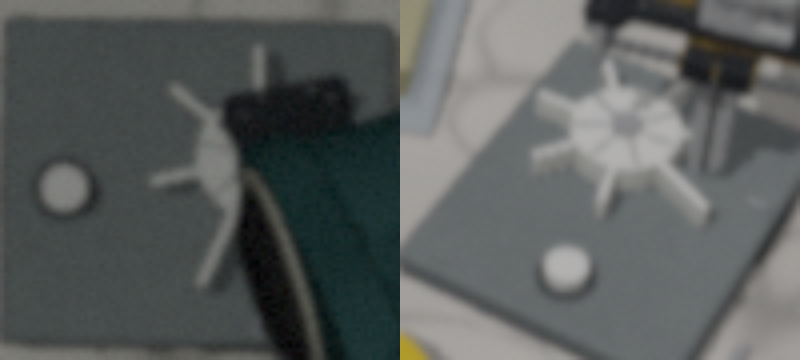

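The wheel is about half a click along and hasn't snapped yet: the long lug is at top crop (205,280). I'll continue gently to 0.28 as before.

```bash
python3 - <<'E'
from h import *
flick([.22,.24,.26,.28],v=.02)
f=robot.grab_frame("top"); g=robot.grab_frame("side")
cv2.imwrite("pics/c3.png",np.hstack([cv2.resize(x,None,fx=4,fy=4)[:,:,::-1] for x in(f[165:255,245:345],g[140:230,230:330])]))
E
```

```text
0.22 False 13.26 tang 0.60 rad -1.32 z -0.37
0.24 False 13.51 tang -0.55 rad -0.24 z -0.35
0.26 False 13.76 tang 0.07 rad 0.15 z -0.11
0.28 False 14.01 tang 0.82 rad -0.08 z -0.11
```

View pics/c3.png

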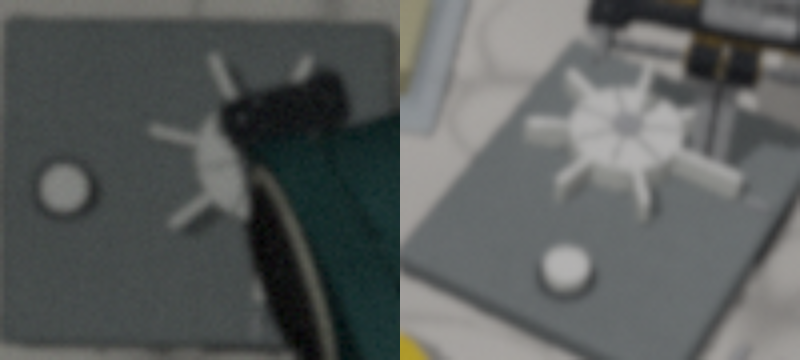

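It snapped: in the side crop the long lug points right at the pointer, with its tip at (742,185) and the pointer at (757,203). I'll lift straight up, check the tip numerically and move above the key.

```bash
python3 - <<'E'
from h import *
p,R=pose(.28,.12,s=-1); robot.move_linear(p,velocity=.06,frame=R)
for v in(-.14,0,.14):
    a=np.pi+YAW+v; print(v,[(pix("side",[*(W+.088*np.array([np.cos(a),np.sin(a)])),z])-[130,140])*4+[-0,0] for z in(.055,.033)])
k=np.array([.5129,.0439]); R=pose(0,.1,s=-1)[1]
robot.move_ptp(np.array([*k,.10]),R); print(st())
f=robot.grab_frame("top"); g=robot.grab_frame("side")
cv2.imwrite("pics/c4.png",np.hstack([cv2.resize(x,None,fx=4,fy=4)[:,:,::-1] for x in(f[165:255,245:345],g[140:230,230:330])]))
E
```

```text
-0.14 [array([732.10552086, 189.69011237]), array([727.7042062 , 211.31684119])]
0 [array([741.01360539, 178.68627933]), array([736.49734857, 200.34970255])]
0.14 [array([747.48952354, 166.84298679]), array([742.90124613, 188.54428588])]
(15.88, array([0.5126, 0.0443, 0.0996]), array([ 0.14, -0.07, -0.24]))
```

View pics/c4.png

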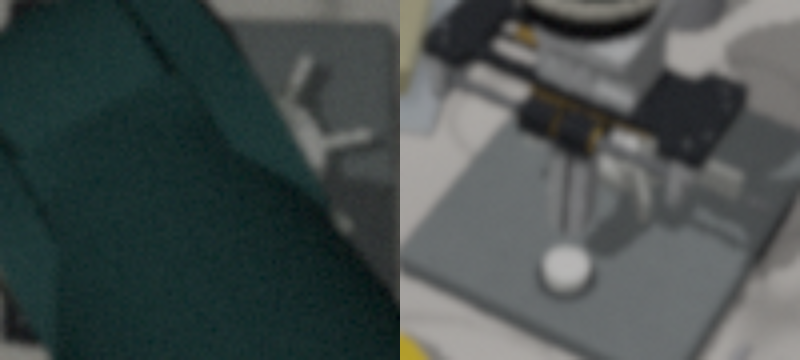

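The lug tip matches value 0, and the fingertips at crop (570,235) are lined up above the key at (566,268). I'll press, hold, release, retreat and check.

```bash
python3 - <<'E'
from h import *
k=[.5129,.0439]
for z,v,th in((.067,.05,5),(.052,.015,9)):
    print(robot.move_linear(np.array([*k,z]),velocity=v,threshold=th),st())
robot.pause(.4); print(st())
robot.move_linear(np.array([*k,.13]),velocity=.06); print(st())
robot.move_ptp(np.array([.226,-.5,.25]),robot.get_state()["tool_rot"])
robot.pause(.3); f=robot.grab_frame("top"); print(st(),measure(f))
cv2.imwrite("pics/end.png",cv2.resize(f[80:280,150:420],None,fx=2.8,fy=2.8)[:,:,::-1])
E
```

```text
False (16.79, array([0.513 , 0.044 , 0.0671]), array([0.37, 0.75, 0.67]))
True (17.52, array([0.5131, 0.0439, 0.056 ]), array([-4.25, -1.44, 14.23]))
(17.93, array([0.5131, 0.0439, 0.056 ]), array([-2.36, -0.73, 12.82]))
(19.32, array([0.5127, 0.0439, 0.1297]), array([ 0.47, -0.09,  0.36]))
(21.91, array([ 0.2262, -0.4999,  0.25  ]), array([-0.18, -0.41,  1.02])) {'w': array([ 0.52842857, -0.07613681,  0.056     ]), 'k': array([0.5128589, 0.0438519, 0.044    ]), 'kd': np.float64(0.12099464635409109), 'yaw': np.float64(-0.03611026555443497), 'longr': np.float64(0.08484758717747719), 'val': np.float64(-0.0001772537644457728), 'rad': [17.34151840209961, 4.94984769821167]}
```

View pics/end.png

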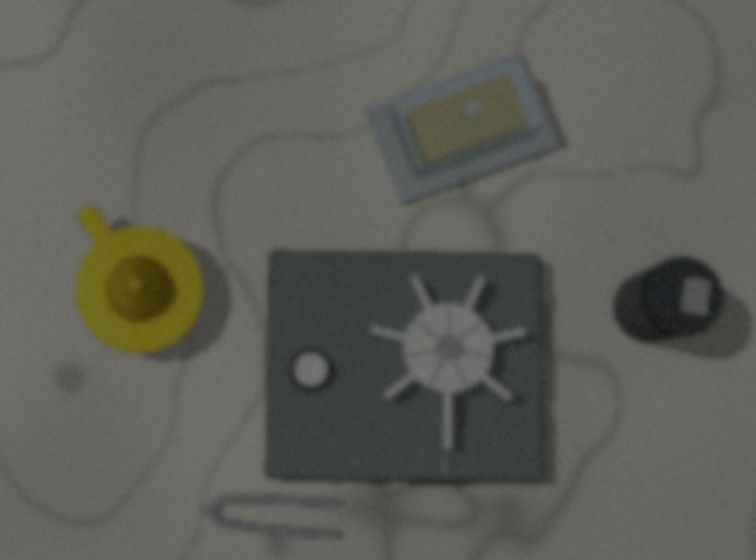

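The final view shows the long lug straight at the pointer (value about 0) and the key up. The dispenser and bystanders haven't moved. The press reached the hard stop: tip at 37 mm with 13 N.

```bash
python3 -c "
from rig import robot
print(robot.sign_off())"
```

```text
the job is handed in; nothing more can be done
None
```

The job is handed in: I advanced the wheel two clicks so the long lug rests at the pointer (measured value about 0), then pressed the key to its stop and let it come back up; in the last picture nothing else had moved.

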